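# Wedge a carving blank tight in the bench jig

### The job

Clamp the carving blank for cutting: lay the loose wooden wedge in the tapered slot between the blank and the jig's cleat, thin end first and flat on the board, and tap it in until it locks tight and the blank is firmly held against the sprung jaw; then let go. Feel for the lock and stop there, because driving it harder bruises the soft blank. Leave the gouge, the glue bottle and the whetstone where they are.

Things in the scene. Friction and masses are not known exactly. Their poses are not given: they have to be found in the camera images.
- jig: Wooden wedging jig fixed to the bench. Board 12 mm thick, from x -170 to +140 and y -95 to +125 mm of the origin, which lies on the bench surface under it; board top at z = 12 mm. +x is roughly the way the wedge goes in. On it: a slanting cleat on the right (-y), an end stop (face at x = 124 mm, 24 mm high) and a sprung jaw on the left (+y), 30 mm high; the blank lies between.
- slot_mouth (a point): Mouth of the slot, on the board top: jig (x, y) = (-20, -30) mm, about on the blank's wedge-side face, level with the near end of the cleat, whose face is there 16 mm off in -y. The board in front of it (jig x -170 to -40 mm) is bare, with room to lay the wedge. Axes as the jig's.
- cleat_face (a point): Point on the cleat's inner face, 12 mm above the board, jig (x, y) = (20, -40) mm. The cleat, 30 mm thick and 24 mm high, runs from x -20 to +80 mm; its face slants 8.5 degrees from the jig's x (y from -46 mm at the mouth to -32 mm at the far end), the wedge's own taper, so the slot narrows towards +x. Axes as the jig's.
- blank: Loose carving blank of light wood, rosette half cut on top, 160 (x) x 90 (y) x 34 (z) mm, about 0.35 kg, flat on the board, long side nearly along the jig's x. Origin: centre of its underside. Behind its +y side is the jaw's cork-faced plate on stiff springs (20 N per mm, 8 mm travel). The jaw is set anew each time and not measured: the blank slides 1 to 10 mm before it meets the cork.
- blank_edge (a point): Middle of the blank's -y side face (on which the wedge rubs), half-way up; the face runs 80 mm either way along x. Axes as the blank's. The wood is bruised if the wedge ever presses on it with more than 32 N; the wedge holds if it keeps pressing with more than 8 N. Wedge, blank and jig are waxed (friction about 0.25).
- wedge: Loose plain wooden wedge lying flat on the bench, 160 (x) x 30 (z) mm, about 0.07 kg. Origin: on its underside at mid-length. Nose at x = +80 mm, 10 mm thick (y 0 to +10 mm). Straight face: y = +10 mm, goes against the blank. The other face slants (1.5 mm per 10 mm) back to x = -45 mm; from there to the butt it is a tail with parallel faces, 29 mm thick (y -19 to +10 mm), handy to grip.
- wedge_center (a point): Centre of the wedge: mid-length, 15 mm above its underside. Axes as the wedge's: +x to the thin end, +y to the straight face.
- wedge_nose (a point): Middle of the thin end face, 80 mm ahead of the wedge's middle, half-way up.
- wedge_butt (a point): Middle of the thick end face, which is tapped, 80 mm behind the middle, 15 mm above its underside. Pushing is light (under 4 N) until the blank meets the cork, then stiffens by 1 to 2 N per mm. The wedge slides along the cleat's face, not straight along the jig's x: push that way, or its friction on the pusher jams it. The squeeze is then 1 to 2 times the push: a slow push of 10 to 14 N locks it; it stays when let go.
- gouge: Bystander: carving gouge with a dark wooden handle, 240 mm long, lying on the bench; leave alone. Origin under its middle.
- glue: Bystander: white glue bottle with a red cap, 52 mm across and 130 mm high, standing on the bench; leave alone. Origin under its middle.
- whetstone: Bystander: grey whetstone 150 x 50 x 25 mm lying on the bench; leave alone. Origin under its middle.
Not all that is in view belongs to the job. Of the things that look like the wedge, the largest one is meant.

How it is judged:
On the way, in this order (a step that is already met when the one before it is completed fails the run):
1. the wedge lies on the jig board, thin end in the slot mouth (x of wedge_nose in the frame of jig above -0.019 m and y of wedge_nose in the frame of jig between -0.047 and -0.02 m and z of wedge in the frame of jig below 0.018 m and angle between the x axis of wedge and the x axis of jig, either way round below 0.2 rad), for 0.1 s.
2. the wedge is driven in until it squeezes the blank (contact force between wedge and blank above 8 N and contact force between wedge and jig above 8 N and x of wedge_nose in the frame of jig between 0.02 and 0.125 m and angle between the x axis of each of wedge, blank and the x axis of jig, either way round below 0.06 rad), for 0.2 s.
At the end, for the whole second after the job is handed in: Wedge flat on the jig board (within 6 mm), nose 40 to 145 mm past the slot mouth, in line with the jig within 3.4 deg, and locked by itself: over 8 N on the blank and on the jig; blank flat and square in the jig (3.4 deg); both at rest (all of step 2 and angle between wedge's own z axis and vertical below 0.08 rad and z of each of wedge, blank in the frame of jig below 0.018 m and angle between blank's own z axis and vertical below 0.06 rad and linear speed of each of wedge, blank below 0.01 m/s); the robot touches nothing.
It fails at once if the blank is bruised: the wedge presses on it with more than 32 N (contact force between wedge and blank above 32 N).
It fails at once if the gouge is disturbed (moved more than 20 mm) (distance of gouge from where it was at the start of the episode above 0.02 m).
It fails at once if the glue is disturbed (moved more than 20 mm) (distance of glue from where it was at the start of the episode above 0.02 m).
It fails at once if the whetstone is disturbed (moved more than 20 mm) (distance of whetstone from where it was at the start of the episode above 0.02 m).
It also fails if it takes over 72 s, if anything falls off the work surface, if the arm or the gripper's body presses on something with over 40 N, if the wrist force passes 120 N, or if a joint passes its speed limit or range.

### The arm

A 7-joint arm with a two-finger parallel gripper is mounted at the origin on the work surface. World frame = base frame: x ahead of the robot, y to its left, z up, the work surface at z = 0. Lengths are in m, angles in rad, forces in N, time in s.
With the tool pointing down it reaches from about 0.4 to 0.85 m from the base axis. Payload 10.4 kg.
Tool frame: the origin (TCP) lies at the very end of the fingers, on their centre line; the grasp point (between the pads) lies 19 mm behind it; z points along the fingers, y is the direction in which the jaws open and shut (so a half turn about z gives the same grasp; the last joint's range is limited). The gripper opens to 87 mm and grips with 3 to 60 N. Pads are 19 mm wide; open, the fingers measure 117 mm over their backs; the gripper's body (75 mm by 190 mm) begins 51 mm behind the grasp point.
Start: joints at [1.206, 0.332, -0.065, 1.46, 0.022, 1.35, -0.088], TCP at [0.21, -0.589, 0.223] pointing down, gripper open.
Joint ranges: [-2.6, 2.6], [-0.5, 2.12], [-1.47, 1.34], [0.16, 2.42], [-1.27, 4.41], [0.06, 2.06], [-2.6, 2.6]. Speed limits (rad/s): [2.22, 2.22, 2.79, 2.79, 3.14, 3.14, 3.14].

### API

Orientations are given as a rotation vector (axis times angle).
In Python, from bench import arm, optics gives the robot as it stands.
- The arm moves only by the shell command python3 -m jog 'ROWS' [OPENING] [FORCE]. ROWS is JSON, a list that holds one entry, the list of rows, each a list of 4 numbers: the shift along the tool's x, y, z in units of 25 mm (1.0 is 25 mm), then the turn about the tool's z in units of 0.08 rad (1.0 is 0.08 rad). A call has 1 to 10 rows; each row shifts and turns the pose as measured when the row begins, along the tool's axes as they then stand; what a row does not reach is not made up. A row lasts 1/12 s, in which the tool goes at most 41.7 mm and 7.16 degrees, less where a joint would pass 70% of its speed; a pose out of reach is approached as far as the arm can. A call with a number of a shift or a turn outside -1 to 1 is refused whole. A call with a gripper value outside its range is refused whole. OPENING is the closure, from 0 (fully open) to 1 (shut), set as the call begins (- or left out, the last holds). The fingers move at their own pace and stop on an object; FORCE is the grip in N (left out, the last holds). Time passes only in rows, so rows that do not move let the fingers close. It gives the time, the measured TCP pose, the force and the opening at its end, in the units of the state.
- arm.sense(): the state, without advancing time (a new reading comes with each control period).
- optics.read_camera(name): name is "scene" or "side" or "wrist"; returns a dict with "img" (400x640x3 uint8, red, green, blue), "range_z" (400x640 float32, m along the optical axis (not along the pixel's ray), 0 where there is no reading), "K" (3x3 intrinsics, pixels), "dist_coeffs" ([k1, k2, p1, p2, k3] as OpenCV has them; the pictures are not rectified), "eye" and "attitude" of the camera in the world; the wrist camera has in their place "T_tool_cam" (4x4, takes a point from camera to tool coordinates, whose origin is the TCP and whose axes are the flange's). Camera axes: x right, y up, looking along -z (the intrinsics and any distortion apply to the point x, -y, -z); pixel columns grow to the right and rows downward; lengths in m; the calibration is good to about 2 mm. A picture is of the moment at which its call begins: read the wrist's pose just before it.
- arm.sign_off(): hands the job in, once; it reports no verdict.
The state is a dict: "time_s": time; "joints": joint angles; "qvel": joint speeds; "joint_torque": joint torques, N m; "eef_pos": TCP position; "eef_rot": TCP orientation; "wrist_force": force on the tool from outside, world axes, zero at the start; "torque": the same for the moment, N m; "opening": finger opening in m.
Only numpy, scipy, OpenCV 4.12 (cv2) and the standard library are available. Lean on these libraries where they do the work, as an engineer would, in place of code of your own. Each camera call takes 0.05 s, during which the arm holds its last target.

## Working session

There is one attempt and no reset: what is moved stays moved. The work goes in short steps, Python scripts to look and compute and a shell command to move; the robot and the scene stay as the last step left them, time stands still between calls to the robot, and variables do not carry over. Pictures are saved under pics/ and viewed, and the job is handed in when it is done.

```bash
ls; mkdir -p pics
python3 - <<'E'
from bench import arm, optics
import cv2
s=arm.sense(); print(s)
for n in ["scene","side","wrist"]:
    c=optics.read_camera(n)
    cv2.imwrite(f"pics/{n}0.png",c["img"][:,:,::-1])
    print(n,{k:v for k,v in c.items() if k not in("img","range_z")})
    import numpy as np; import pickle
    c['state']=s; pickle.dump(c,open(f"pics/{n}0.pkl","wb"))
E
```

```text
pics
{'time_s': 0.0, 'joints': array([ 1.20639098,  0.33285542, -0.06471237,  1.46095585,  0.02161598,
        1.34994943, -0.08843596]), 'qvel': array([ 4.04506878e-05,  1.76736354e-03,  4.71122028e-04,  9.31632793e-04,
       -4.77671222e-04, -7.94492614e-04,  9.14824553e-04]), 'joint_torque': array([-1.62475979e-03, -6.23266625e+01,  2.37347366e-02, -3.89906788e+01,
       -6.13463460e-02,  3.97697417e-02,  1.18236185e-04]), 'eef_pos': array([ 0.20934918, -0.58845863,  0.22175734]), 'eef_rot': array([-3.09438487e+00, -5.34208424e-01,  5.20738916e-04]), 'wrist_force': array([-0.18841723, -0.34863756, -0.590915  ]), 'torque': array([0.01083564, 0.00280036, 0.02159347]), 'opening': 0.08713526258123645}
scene {'K': array([[416.6426065 ,   0.        , 320.58470754],
       [  0.        , 416.6426065 , 199.72974471],
       [  0.        ,   0.        ,   1.        ]]), 'dist_coeffs': array([-0.02570541,  0.        ,  0.        ,  0.        ,  0.        ]), 'eye': array([ 1.15980942, -0.64355295,  0.67746874]), 'attitude': array([0.89679649, 0.35827375, 0.70941393])}
side {'K': array([[4
[... 258 characters left out ...]
8, 0.93412412, 0.81234628]), 'attitude': array([ 0.23801477, -1.24123036, -2.46445615])}
wrist {'K': array([[278.87663483,   0.        , 318.84029516],
       [  0.        , 278.87663483, 199.14470828],
       [  0.        ,   0.        ,   1.        ]]), 'dist_coeffs': array([-0.04874867,  0.        ,  0.        ,  0.        ,  0.        ]), 'T_tool_cam': array([[-4.83797332e-05,  9.62580254e-01,  2.70996775e-01,
         7.46726497e-02],
       [ 9.99998609e-01, -4.05188549e-04,  1.61775417e-03,
        -3.82042003e-04],
       [ 1.66702301e-03,  2.70996476e-01, -9.62578896e-01,
        -1.61520322e-01],
       [ 0.00000000e+00,  0.00000000e+00,  0.00000000e+00,
         1.00000000e+00]])}
```

View pics/scene0.png

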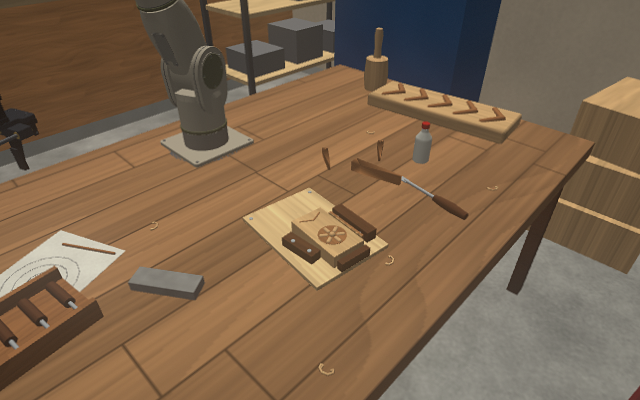

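View pics/side0.png

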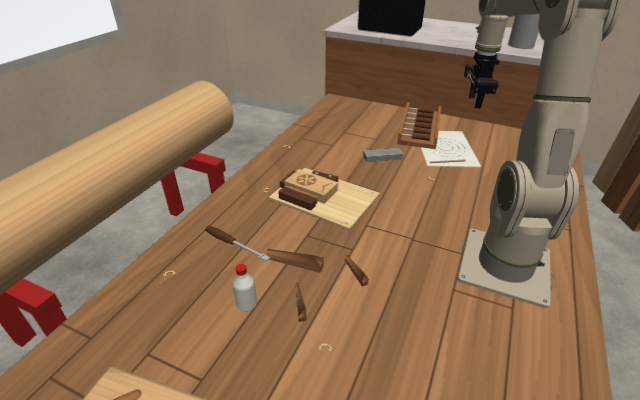

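View pics/wrist0.png

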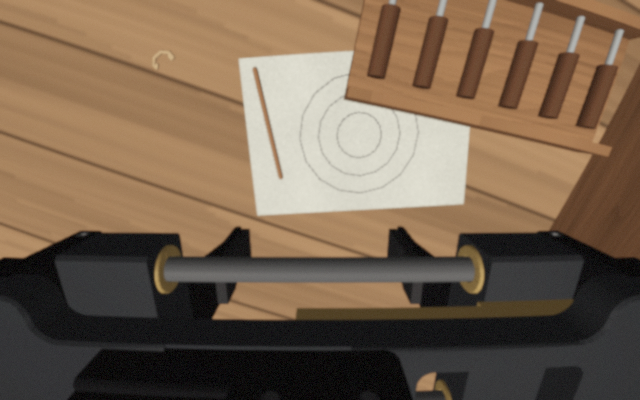

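The scene view shows the jig at about (315,240), the large wedge at (377,170) touching or near the gouge at (410,185), two small wedges at (326,157) and (380,150), and the glue bottle at (422,145). The side view shows the big wedge at (295,259), the gouge to its left and the jig at (325,190).

```bash
cat > h.py <<'E'
import numpy as np, cv2, pickle
from scipy.spatial.transform import Rotation as R
def campose(c, s=None):
    if "eye" in c: return R.from_rotvec(c["attitude"]).as_matrix(), np.array(c["eye"])
    T=c["T_tool_cam"]; Rt=R.from_rotvec(s["eef_rot"]).as_matrix()
    return Rt@T[:3,:3], Rt@T[:3,3]+s["eef_pos"]
def rays(c,uv):
    p=cv2.undistortPoints(np.array(uv,float).reshape(-1,1,2),c["K"],c["dist_coeffs"]).reshape(-1,2)
    return np.c_[p[:,0],-p[:,1],-np.ones(len(p))]
def onplane(c,uv,z,s=None):
    Rm,e=campose(c,s); d=rays(c,uv)@Rm.T
    return e+d*((z-e[2])/d[:,2])[:,None]
def cloud(c,s=None):
    Rm,e=campose(c,s); h,w=c["range_z"].shape
    vv,uu=np.mgrid[:h,:w]; d=rays(c,np.c_[uu.ravel(),vv.ravel()])
    P=(d*c["range_z"].ravel()[:,None])@Rm.T+e
    P[c["range_z"].ravel()==0]=np.nan
    return P.reshape(h,w,3)
def project(c,P,s=None):
    Rm,e=campose(c,s); q=(np.atleast_2d(P)-e)@Rm; q=q*[1,-1,-1]
    return cv2.projectPoints(q,np.zeros(3),np.zeros(3),c["K"],c["dist_coeffs"])[0].reshape(-1,2)
def look(name,tag):
    from bench import arm,optics
    s=arm.sense(); c=optics.read_camera(name); c["state"]=s
    cv2.imwrite(f"pics/{tag}.png",c["img"][:,:,::-1]); pickle.dump(c,open(f"pics/{tag}.pkl","wb")); return c,s
E
python3 - <<'E'
from h import *
for n,b in (("scene",(230,120,480,300)),("side",(190,140,400,330))):
    c=pickle.load(open(f"pics/{n}0.pkl","rb")); x0,y0,x1,y1=b
    im=cv2.resize(c["img"][y0:y1,x0:x1,::-1],None,fx=3.1,fy=3.1,interpolation=cv2.INTER_CUBIC); cv2.imwrite(f"pics/{n}0z.png",im)
    P=cloud(c); print(n)
    pts={"scene":[(377,170),(330,165),(380,150),(422,160),(450,205),(315,290),(245,215),(310,190),(388,245),(165,280)],"side":[(295,259),(300,300),(356,270),(245,290),(345,222),(380,190),(271,195)]}[n]
    for u,v in pts: print((u,v),P[v,u].round(3))
E
```

```text
scene
(377, 170) [0.555 0.228 0.027]
(330, 165) [0.407 0.184 0.001]
(380, 150) [0.482 0.339 0.022]
(422, 160) [0.607 0.392 0.014]
(450, 205) [0.797 0.228 0.024]
(315, 290) [ 0.732 -0.213 -0.   ]
(245, 215) [ 0.415 -0.156 -0.002]
(310, 190) [0.471 0.032 0.012]
(388, 245) [0.762 0.005 0.005]
(165, 280) [ 0.499 -0.43   0.022]
side
(295, 259) [0.535 0.242 0.026]
(300, 300) [0.461 0.359 0.02 ]
(356, 270) [0.37  0.208 0.022]
(245, 290) [0.569 0.428 0.079]
(345, 222) [0.474 0.024 0.014]
(380, 190) [ 0.432 -0.207  0.   ]
(271, 195) [ 0.755 -0.005  0.014]
```

View pics/scene0z.png

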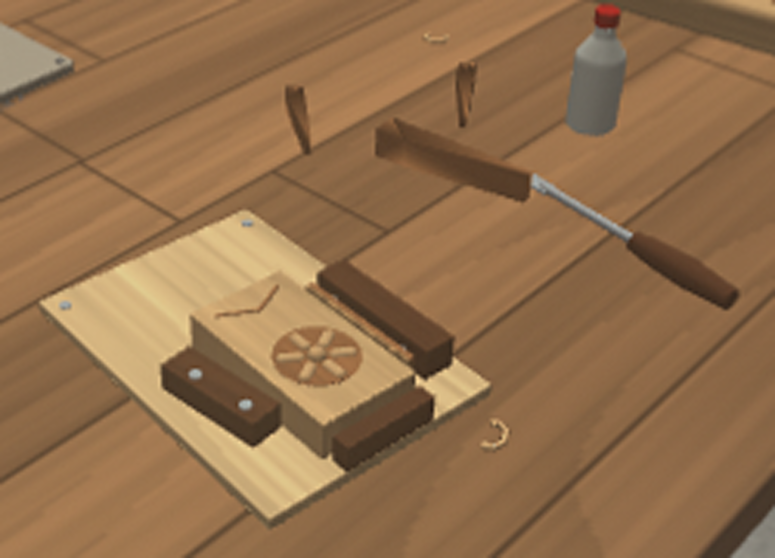

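View pics/side0z.png

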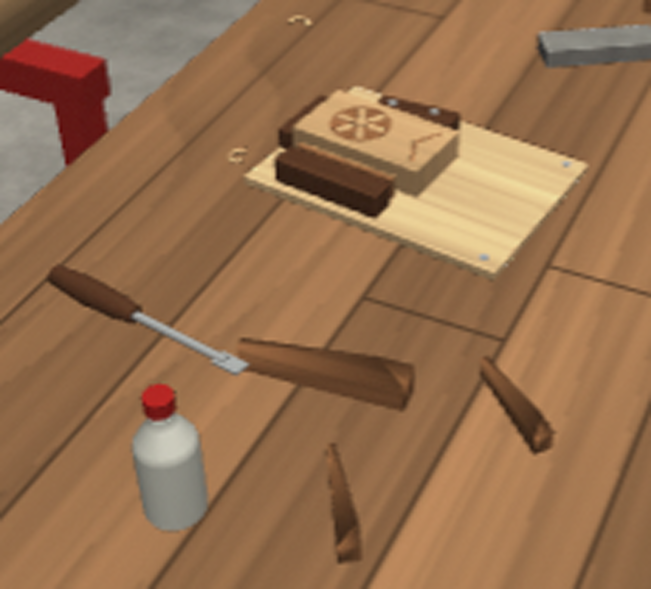

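Run:
```python
from h import *
for n in ("scene","side"):
    c=pickle.load(open(f"pics/{n}0.pkl","rb")); P=cloud(c); Z=P[...,2]
    m=(Z>0.024)&(Z<0.036)&(P[...,0]>0.4)&(P[...,0]<0.72)&(P[...,1]>0.15)&(P[...,1]<0.30)
    q=P[m]; print(n,len(q), q.min(0),q.max(0), np.median(q[:,2]))
    (cx,cy),(w,h),a=cv2.minAreaRect((q[:,:2]*1000).astype(np.float32)); print(cx,cy,w,h,a)
    # board plane rough
    hsv=cv2.cvtColor(c["img"],cv2.COLOR_RGB2HSV)
    m=(Z>0.006)&(Z<0.018)&(P[...,0]>0.38)&(P[...,0]<0.8)&(P[...,1]>-0.25)&(P[...,1]<0.1)&(c["img"].sum(2)>420)
    q=P[m]; print(len(q),np.median(q[:,2])); r=cv2.minAreaRect((q[:,:2]*1000).astype(np.float32)); print(r,cv2.boxPoints(r))
    m=(Z>0.042)&(Z<0.052)&(P[...,0]>0.45)&(P[...,0]<0.8)&(P[...,1]>-0.25)&(P[...,1]<0.1)&(c["img"].sum(2)>300)
    q=P[m]; print(len(q),np.median(q[:,2])); r=cv2.minAreaRect((q[:,:2]*1000).astype(np.float32)); print(r,cv2.boxPoints(r))
```

```text
scene 283 [0.46440328 0.20998073 0.02415459] [0.62531449 0.25417401 0.03301206] 0.028931064540318796
545.625732421875 232.6757049560547 160.9101104736328 30.165882110595703 6.7630615234375
3334 0.011184632285622054
((615.8502807617188, -88.36326599121094), (219.82542419433594, 352.2166748046875), 82.780029296875) [[ 427.3246    -175.27136  ]
 [ 776.74854   -219.5376   ]
 [ 804.376       -1.4551697]
 [ 454.95203     42.811066 ]]
1708 0.04562623948810324
((649.7438354492188, -91.72408294677734), (92.87892150878906, 162.56312561035156), 82.84281921386719) [[ 563.30963  -127.674675]
 [ 724.60614  -147.92871 ]
 [ 736.17804   -55.77349 ]
 [ 574.88153   -35.519455]]
side 405 [0.46136589 0.2070692  0.0243486 ] [0.62066949 0.25273068 0.0346832 ] 0.029722839467515305
541.9501953125 229.06597900390625 159.9451446533203 35.49375915527344 5.337338924407959
1854 0.012309180599596736
((611.4496459960938, -90.7196044921875), (227.11656188964844, 350.7605895996094), 82.28020477294922) [[ 422.40472   -179.69012  ]
 [ 769.9863    -226.80728  ]
 [ 800.49457     -1.7490845]
 [ 452.91296     45.368073 ]]
715 0.0465270964456127
((646.2637939453125, -94.06053161621094), (94.07157897949219, 164.56790161132812), 83.87089538574219) [[ 559.4282   -132.04207 ]
 [ 723.0554   -149.61284 ]
 [ 733.09937   -56.078995]
 [ 569.47217   -38.508224]]
```

```bash
python3 -m jog '[[[0.6,-1,0,1],[0.6,-1,0,1],[0.6,-1,0,1],[0.6,-1,0,0],[0.6,-1,0,0],[0.6,-1,0,0],[0.6,-1,0,0],[0.6,-1,0,0],[0.6,-1,0,0],[0.6,-1,0,0]]]' 0
```

```text
time_s: 0.98
eef_pos: [0.3208, -0.3133, 0.2175]
eef_rot: [-3.135, -0.123, 0.01]
wrist_force: [0.8, -0.7, 0.4]
opening: 0.0867
```

```bash
python3 -m jog '[[[0.5,-1,0,0],[0.5,-1,0,0],[0.5,-1,0,0],[0.5,-1,0,0],[0.5,-1,0,0],[0.5,-1,0,0],[0.5,-1,0,0],[0.5,-1,0,0],[0.5,-1,0,0],[0.5,-1,0,0]]]'; python3 -m jog '[[[0.4,-0.9,0,0],[0.4,-0.9,0,0],[0.4,-0.9,0,0],[0.4,-0.8,0,0],[0.4,-0.5,0,0],[0.2,-0.2,0,0],[0,0,0,0]]]'
python3 - <<'E'
from h import *
c,s=look("wrist","w1"); print(s["eef_pos"],s["eef_rot"],s["wrist_force"])
E
```

```text
time_s: 1.82
eef_pos: [0.4276, -0.0396, 0.217]
eef_rot: [-3.137, -0.123, 0.011]
wrist_force: [0.3, -0.2, -0.5]
opening: 0.0873
time_s: 2.4
eef_pos: [0.4753, 0.0816, 0.2167]
eef_rot: [-3.135, -0.136, 0.01]
wrist_force: [0.2, -0.3, -1.5]
opening: 0.0869
[0.47533894 0.08156988 0.21669007] [-3.13542054 -0.13580264  0.01016144] [ 0.16623748 -0.31713318 -1.53640318]
```

View pics/w1.png

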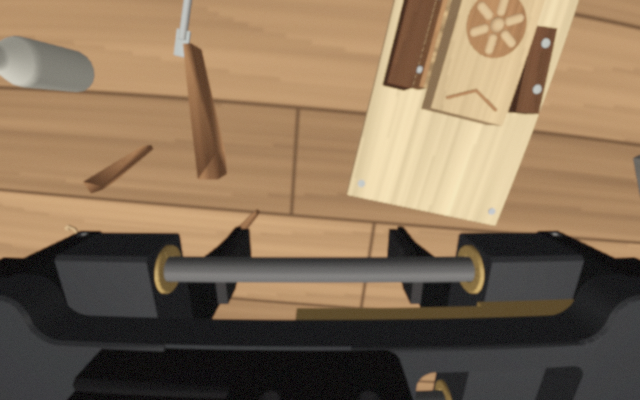

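Wrist view: wedge from nose (192,45) to butt (210,178), gouge tip just ahead at (182,40); jig board bottom corners at (348,195) and (496,224); the cleat at (533,70), blank's near edge (425,108)–(498,125).

Run:
```python
from h import *
c=pickle.load(open("pics/w1.pkl","rb"))
for n,b,f in (("w1a",(165,30,245,190),3.7),("w1b",(340,0,590,230),2.6)):
    x0,y0,x1,y1=b
    im=cv2.resize(c["img"][y0:y1,x0:x1,::-1],None,fx=f,fy=f,interpolation=cv2.INTER_CUBIC); cv2.imwrite(f"pics/{n}.png",im)
```

```text
(no output)
```

View pics/w1a.png

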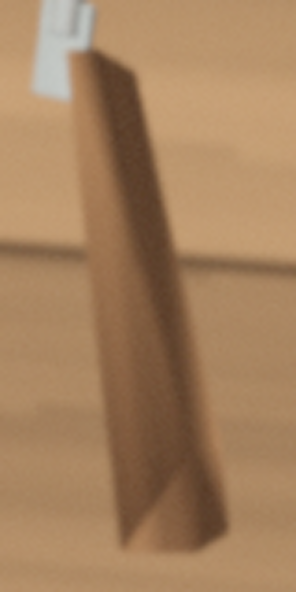

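View pics/w1b.png

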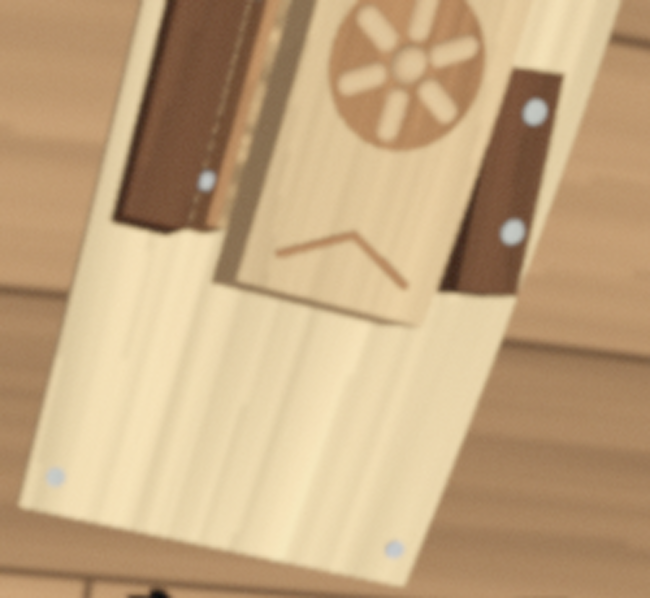

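Run:
```python
from h import *
c=pickle.load(open("pics/w1.pkl","rb")); s=c["state"]
zA=lambda L:[(165+x/3.7-.37,30+y/3.7-.37) for x,y in L]
zB=lambda L:[(340+x/2.6-.3,y/2.6-.3) for x,y in L]
w=onplane(c,zA([(72,50),(95,50),(190,460),(195,550),(120,548)]),0.03,s); print("wedge\n",w.round(4))
d=w[0]-w[4]; print(np.hypot(*d[:2]),np.degrees(np.arctan2(d[1],d[0])), np.linalg.norm(w[3]-w[4]),np.linalg.norm(w[1]-w[0]))
b=onplane(c,zB([(20,508),(405,585)]),0.012,s); print("board\n",b.round(4)); d=b[0]-b[1]; print(np.linalg.norm(d),np.degrees(np.arctan2(d[1],d[0]))-90)
k=onplane(c,zB([(415,325),(236,281),(315,0)]),0.046,s); print("blank\n",k.round(4)); d=k[1]-k[0]; print(np.linalg.norm(d),np.degrees(np.arctan2(d[1],d[0]))-90); 
d=k[2]-k[1]; print(np.degrees(np.arctan2(d[1],d[0])))
g=onplane(c,zB([(472,293),(517,295),(513,70),(562,75)]),0.036,s); print("cleat\n",g.round(4))
P=cloud(c,s)
for u,v in ((200,110),(400,180),(480,80),(545,60),(205,165)): print(P[v,u].round(4))
```

```text
wedge
 [[0.6225 0.2513 0.03  ]
 [0.6229 0.244  0.03  ]
 [0.4978 0.2145 0.03  ]
 [0.4667 0.2131 0.03  ]
 [0.4652 0.2395 0.03  ]]
0.15775009539011622 4.2976413068765424 0.026413058483335798 0.007302417565632247
board
 [[ 0.4544  0.0426  0.012 ]
 [ 0.4296 -0.1738  0.012 ]]
0.21776977444160964 -6.543735440498551
blank
 [[ 0.5642 -0.1216  0.046 ]
 [ 0.5745 -0.0363  0.046 ]
 [ 0.6874 -0.0495  0.046 ]]
0.0859914745984754 -6.896840461205656
-6.672174126438161
cleat
 [[ 0.5817 -0.1517  0.036 ]
 [ 0.5832 -0.1739  0.036 ]
 [ 0.676  -0.1469  0.036 ]
 [ 0.6772 -0.17    0.036 ]]
[0.5494 0.2336 0.03  ]
[ 0.4813 -0.0257  0.0111]
[ 0.6102 -0.0875  0.0455]
[ 0.6431 -0.1669  0.0342]
[0.4828 0.2283 0.0311]
```

```bash
python3 -m jog '[[[0.2,-1,0,0],[0.2,-1,0.3,0],[0.2,-1,0.5,0],[0.2,-1,0.5,0],[0.1,-0.9,0.5,0],[0,-0.8,0.5,0],[0,-0.3,0.5,0],[0,0,0.5,0],[0,0,0.3,0],[0,0,0,0]]]' 0
```

```text
time_s: 3.28
eef_pos: [0.4864, 0.2208, 0.1211]
eef_rot: [3.133, 0.104, -0.012]
wrist_force: [0.1, -0.2, 0.7]
opening: 0.0872
```

Run:
```python
from h import *
c,s=look("wrist","w2"); print(s["eef_pos"],s["eef_rot"])
```

```text
[0.48636109 0.22082966 0.12110753] [ 3.13285918  0.10441552 -0.01240287]
```

View pics/w2.png

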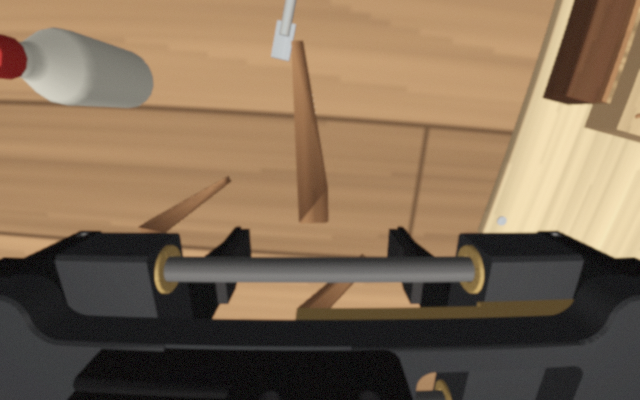

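The wedge runs from nose (298,43) to butt (300–328,221); the gouge tip (283,50) is beside the nose but not overlapping it. Small wedge to the left at (190,205).

Run:
```python
from h import *
c=pickle.load(open("pics/w2.pkl","rb")); s=c["state"]
x0,y0=270,30
cv2.imwrite("pics/w2z.png",cv2.resize(c["img"][30:230,260:345,::-1],None,fx=3,fy=3,interpolation=cv2.INTER_CUBIC))
w=onplane(c,[(292.5,43),(303,43),(327,194),(327.5,221),(299.5,221)],0.03,s); print(w.round(4))
d=w[0]-w[4];print(np.linalg.norm(d),np.degrees(np.arctan2(d[1],d[0])),np.linalg.norm(w[3]-w[4]))
Rt=R.from_rotvec(s["eef_rot"]).as_matrix(); print(Rt.round(4))
u=d/np.linalg.norm(d); n=np.array([u[1],-u[0],0]); tc=w[4]+.0175*u+.0145*n; print("tail",tc)
t=np.array([tc[0],tc[1],0.006])-s["eef_pos"]; print("shift units",Rt.T@t/.025)
```

```text
[[0.6206 0.2518 0.03  ]
 [0.6212 0.2432 0.03  ]
 [0.4944 0.214  0.03  ]
 [0.4676 0.2115 0.03  ]
 [0.4658 0.2384 0.03  ]]
0.15537289971345808 4.916462088639432 0.026974176809528086
[[ 0.9977  0.0666 -0.0077]
 [ 0.0666 -0.9978 -0.0072]
 [-0.0081  0.0067 -0.9999]]
tail [0.48449853 0.22549418 0.03      ]
shift units [-0.02443316 -0.22198206  4.60326827]
```

View pics/w2z.png

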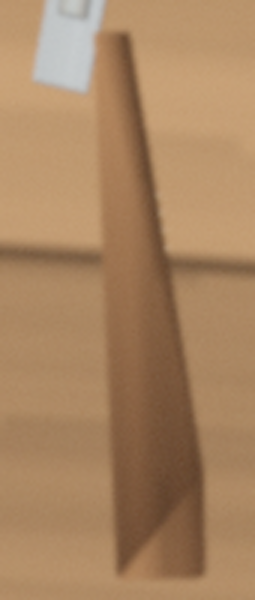

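```bash
python3 -m jog '[[[0,-0.2,0.3,-0.2],[0,-0.05,0.6,0],[0,0,0.7,0],[0,0,0.7,0],[0,0,0.7,0],[0,0,0.6,0],[0,0,0.4,0],[0,0,0.2,0],[0,0,0,0]]]' 0
```

```text
time_s: 4.08
eef_pos: [0.4923, 0.2211, 0.0159]
eef_rot: [3.131, 0.121, 0.005]
wrist_force: [-0.1, 0.7, 0.1]
opening: 0.087
```

```bash
python3 -m jog '[[[-0.3,-0.2,0.2,-0.1],[0,0,0.15,0],[0,0,0.05,0],[0,0,0,0]]]' 0
```

```text
time_s: 4.42
eef_pos: [0.485, 0.2264, 0.0072]
eef_rot: [3.131, 0.136, 0.01]
wrist_force: [-0.3, 0.1, -0.1]
opening: 0.0875
```

```bash
python3 -m jog '[[[0,0,0,0],[0,0,0,0],[0,0,0,0],[0,0,0,0],[0,0,0,0],[0,0,0,0],[0,0,0,0],[0,0,0,0]]]' 1 30
```

```text
time_s: 5.08
eef_pos: [0.4862, 0.2268, 0.0087]
eef_rot: [3.132, 0.135, 0.014]
wrist_force: [-0.5, 0.2, 0.5]
opening: 0.0417
```

```bash
python3 -m jog '[[[0,0,-0.4,0],[0,0,-0.6,0],[0,0,-0.7,0],[0,0,-0.7,0],[0,0,-0.7,0],[0,0,-0.7,0],[0,0,-0.5,0],[0,0,0,0]]]'
python3 - <<'E'
from h import *
c,s=look("wrist","w3"); print(s["eef_pos"],s["eef_rot"],s["opening"])
E
```

```text
time_s: 5.75
eef_pos: [0.4838, 0.2282, 0.1248]
eef_rot: [3.132, 0.139, 0.012]
wrist_force: [-0.1, 0.5, 0.9]
opening: 0.0006
[0.48380099 0.22821215 0.12478739] [3.13203479 0.13851082 0.01159893] 0.000585658953781748
```

View pics/w3.png

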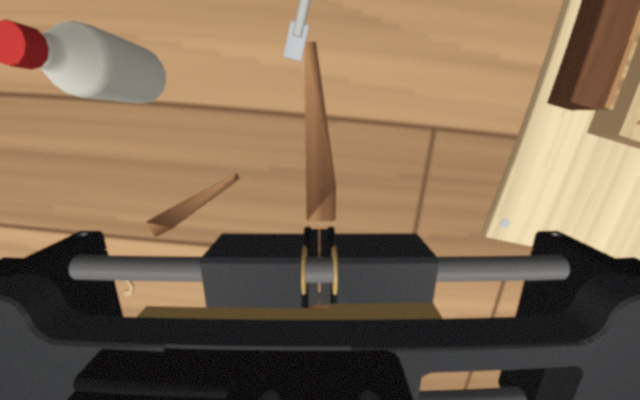

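The fingers were still closing (0.042 m) when I lifted, so the wedge was left on the bench, apparently unmoved (butt at 306–335,220). I'll reopen, re-measure and regrip with more closing time.

```bash
python3 - <<'E'
from h import *
c=pickle.load(open("pics/w3.pkl","rb")); s=c["state"]
cv2.imwrite("pics/w3z.png",cv2.resize(c["img"][30:230,280:360,::-1],None,fx=3,fy=3,interpolation=cv2.INTER_CUBIC))
w=onplane(c,[(305,43),(335,220),(306.5,220)],0.03,s); print(w.round(4))
E
python3 -m jog '[[[0,0,0.2,0],[0,0,0,0],[0,0,0.2,0],[0,0,0,0],[0,0,0,0],[0,0,0,0],[0,0,0,0],[0,0,0,0],[0,0,0,0],[0,0,0,0]]]' 0
```

```text
[[0.6211 0.2523 0.03  ]
 [0.4671 0.2112 0.03  ]
 [0.4647 0.2389 0.03  ]]
time_s: 6.63
eef_pos: [0.4813, 0.2268, 0.1086]
eef_rot: [3.13, 0.139, 0.001]
wrist_force: [1.0, 0.5, -0.1]
opening: 0.0591
```

View pics/w3z.png

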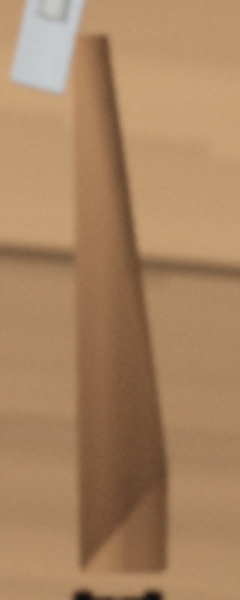

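```bash
python3 -m jog '[[[0,0,0.3,0],[0,0,0.5,0],[0,0,0.7,0],[0,0,0.7,0],[0,0,0.7,0],[0,0,0.6,0],[0,0,0.35,0],[0,0,0.1,0],[0,0,0,0]]]' 0.25
```

```text
time_s: 7.38
eef_pos: [0.4809, 0.2256, 0.0006]
eef_rot: [3.13, 0.139, 0.001]
wrist_force: [-1.9, -4.6, 20.4]
opening: 0.0653
```

```bash
python3 -m jog '[[[0.14,0,-0.3,0],[0,0,0,0],[0,0,0,0]]]' 0.25; python3 -m jog '[[[0,0,0,0],[0,0,0,0],[0,0,0,0],[0,0,0,0],[0,0,0,0],[0,0,0,0],[0,0,0,0],[0,0,0,0]]]' 1 30
```

```text
time_s: 7.63
eef_pos: [0.485, 0.2265, 0.009]
eef_rot: [3.13, 0.14, 0.002]
wrist_force: [-1.0, -0.6, -0.3]
opening: 0.065
time_s: 8.3
eef_pos: [0.4851, 0.2265, 0.0092]
eef_rot: [3.131, 0.14, 0.004]
wrist_force: [-1.0, -0.4, 0.0]
opening: 0.0284
```

```bash
python3 -m jog '[[[0,0,0,0],[0,0,-0.3,0],[0,0,-0.6,0],[0,0,-0.7,0],[0,0,-0.7,0],[0,0,-0.7,0],[0,0,-0.6,0],[0,0,-0.3,0],[0,0,0,0]]]'
```

```text
time_s: 9.05
eef_pos: [0.4829, 0.2273, 0.1124]
eef_rot: [3.13, 0.142, -0.002]
wrist_force: [0.8, 0.1, -1.1]
opening: 0.0285
```

```bash
python3 -m jog '[[[-0.2,0.6,0,0.5],[-0.1,1,0,0.8],[-0.1,1,0,0.8],[-0.1,1,0,0.4],[-0.1,1,0,0],[-0.1,1,0,0],[-0.1,1,0,0],[-0.1,1,0,0],[-0.1,1,0,0],[-0.1,1,0,0]]]'
```

```text
time_s: 9.88
eef_pos: [0.4326, -0.0145, 0.1084]
eef_rot: [3.132, -0.172, -0.01]
wrist_force: [0.4, 0.4, -1.3]
opening: 0.0286
```

```bash
python3 -m jog '[[[-0.1,1,0,0.05],[0,1,0,0],[0,1,0,0],[0,0.7,0,0],[0,0.4,0,0],[0,0.1,0,0],[0,0,0,0]]]'
python3 - <<'E'
from h import *
c,s=look("wrist","w4"); print(s["eef_pos"],s["eef_rot"],s["opening"])
E
```

```text
time_s: 10.47
eef_pos: [0.4118, -0.1282, 0.1047]
eef_rot: [3.131, -0.191, -0.021]
wrist_force: [-0.0, 0.3, -0.6]
opening: 0.0284
[ 0.41176817 -0.12820775  0.10467582] [ 3.13062172 -0.19081157 -0.02110176] 0.028439157533229252
```

View pics/w4.png

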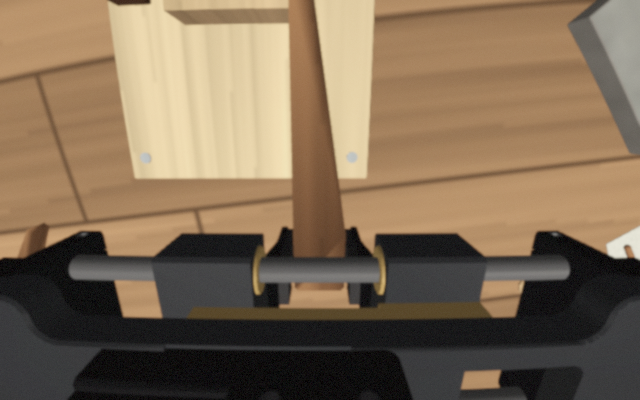

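Run:
```python
from h import *
c=pickle.load(open("pics/w4.pkl","rb")); s=c["state"]
cv2.imwrite("pics/w4z.png",cv2.resize(c["img"][0:230,100:400,::-1],None,fx=2.5,fy=2.5,interpolation=cv2.INTER_CUBIC))
print(R.from_rotvec(s["eef_rot"]).as_matrix().round(4))
b=onplane(c,[(134.5,178),(367.5,178),(112,30),(374,30)],.012,s); print(b.round(4)); d=b[0]-b[1]; print(np.linalg.norm(d),np.degrees(np.arctan2(d[1],d[0]))-90)
for i,j in((2,0),(3,1)):
  d=b[i]-b[j]; print(np.degrees(np.arctan2(d[1],d[0])))
```

```text
[[ 0.9925 -0.1214 -0.0137]
 [-0.1215 -0.9926 -0.0043]
 [-0.0131  0.0059 -0.9999]]
[[ 0.4553  0.0422  0.012 ]
 [ 0.4281 -0.1753  0.012 ]
 [ 0.5808  0.0256  0.012 ]
 [ 0.5509 -0.1903  0.012 ]]
0.21923493215205037 -7.143464139090966
-7.557711858148997
-6.938072664221236
```

View pics/w4z.png

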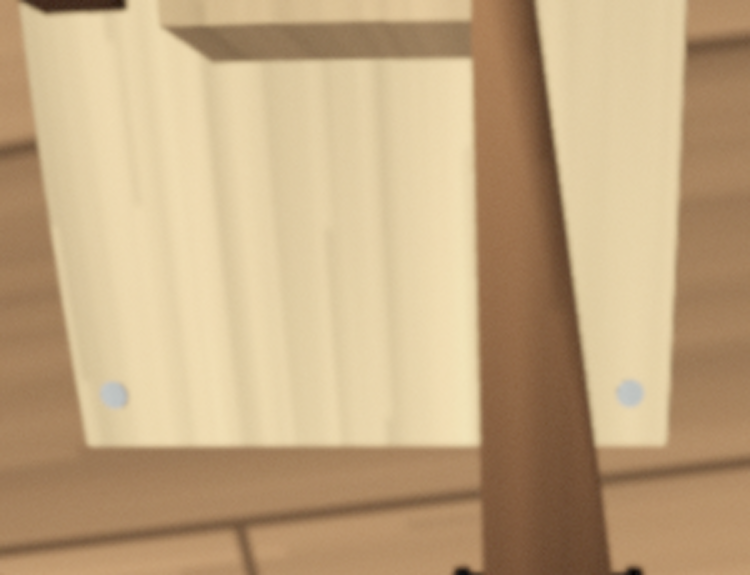

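```bash
python3 -m jog '[[[0,-0.1,0.3,0],[0,0,0.6,0],[0,0,0.7,0],[0,0,0.6,0],[0,0,0.4,0],[0,0,0.2,0],[0,0,0,0]]]'
```

```text
time_s: 11.1
eef_pos: [0.4134, -0.1164, 0.0301]
eef_rot: [3.134, -0.171, -0.018]
wrist_force: [-1.0, -0.2, -0.7]
opening: 0.0286
```

```bash
python3 -m jog '[[[0,0.36,0.1,0.2],[0,0,0.05,0],[0,0,0,0]]]'
python3 - <<'E'
from h import *
c,s=look("wrist","w5"); print(s["eef_pos"],s["eef_rot"],s["opening"],s["wrist_force"])
c,s=look("scene","s5"); cv2.imwrite("pics/s5z.png",cv2.resize(c["img"][170:310,220:410,::-1],None,fx=4,fy=4,interpolation=cv2.INTER_CUBIC))
E
```

```text
time_s: 11.35
eef_pos: [0.4132, -0.1254, 0.0268]
eef_rot: [3.132, -0.197, -0.016]
wrist_force: [-0.2, 0.9, -1.1]
opening: 0.0287
[ 0.41317986 -0.12542796  0.02683702] [ 3.13231472 -0.19656497 -0.01621251] 0.028656509200536733 [-0.21941475  0.8643721  -1.05260743]
```

View pics/w5.png

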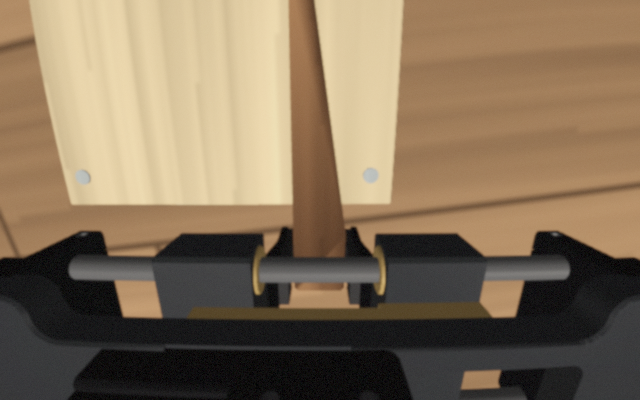

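View pics/s5z.png

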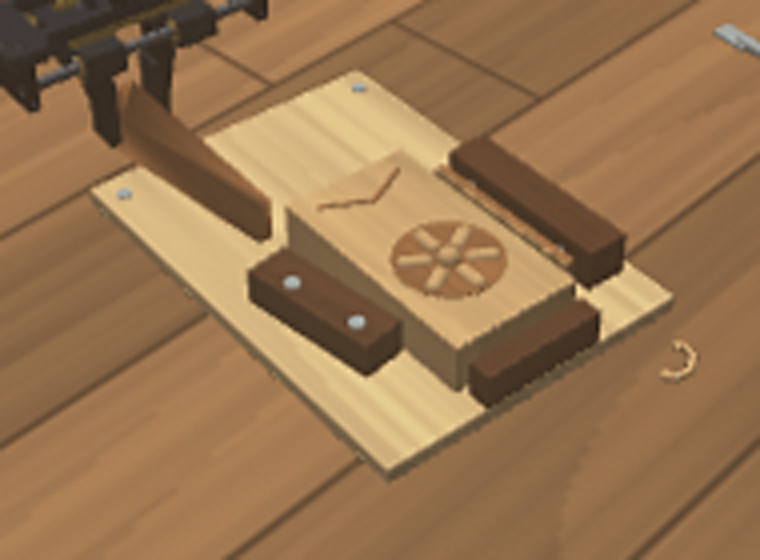

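The wrist view shows the board's near edge square to the tool (204 px row both ends); the scene crop shows the wedge nose (270,210 in crop) lined up just short of the slot between blank and cleat.

Run:
```python
from h import *
c=pickle.load(open("pics/s5.pkl","rb"))
px=lambda L:[(220+x/4-.375,170+y/4-.375) for x,y in L]
o=np.array([.6085,-.1024]); a=np.radians(-7.1); X=np.array([np.cos(a),np.sin(a)]); Y=np.array([-X[1],X[0]])
def J(P): return np.c_[(P[:,:2]-o)@X,(P[:,:2]-o)@Y]*1000
print("nose",J(onplane(c,px([(270,207),(270,238)]),.046))[0], J(onplane(c,px([(264,243)]),.017)))
print("blank",J(onplane(c,px([(287,208),(402,151),(575,290),(462,347)]),.046)))
print("blank foot",J(onplane(c,px([(458,390)]),.012)))
print("cleat top",J(onplane(c,px([(249,270),(290,247),(402,322),(366,345)]),.036)))
print("board",J(onplane(c,px([(92,190),(355,72),(672,297),(390,470)]),.012)))
w=pickle.load(open("pics/w5.pkl","rb"));b=onplane(w,[(71,204),(392,204)],.012,w["state"]); print(J(b))
```

```text
nose [-43.32670616 -38.10331725] [[-47.10828753 -41.48499571]]
blank [[-36.14490694 -30.67471322]
 [-37.2099442   59.14789603]
 [125.96829643  53.39116382]
 [121.0624425  -26.70815271]]
blank foot [[119.24832675 -27.01042237]]
cleat top [[-13.57874858 -74.65407915]
 [-15.42649898 -43.85672375]
 [ 76.78686114 -32.87136103]
 [ 78.78406389 -60.08134234]]
board [[-164.54392666  -94.21736914]
 [-165.49042929  120.04002834]
 [ 140.40059294  122.18247879]
 [ 141.60395484  -93.2755261 ]]
[[-169.50740021  124.03958775]
 [-169.85303762  -94.6757786 ]]
```

```bash
python3 -m jog '[[[0.2,0,0.1,0],[0.3,0,0.06,0],[0.3,0,0,0],[0.2,0,0,0],[0.1,0,0,0],[0,0,0,0]]]'
```

```text
time_s: 11.95
eef_pos: [0.4451, -0.1299, 0.0235]
eef_rot: [3.131, -0.198, -0.011]
wrist_force: [0.1, 0.6, -0.2]
opening: 0.0283
```

```bash
python3 -m jog '[[[0.2,0,0.04,0],[0.25,-0.02,0.02,0],[0.15,0,0,0],[0.08,0,0,0],[0,0,0,0]]]'
python3 - <<'E'
from h import *
c,s=look("scene","s6"); cv2.imwrite("pics/s6z.png",cv2.resize(c["img"][170:310,220:410,::-1],None,fx=4,fy=4,interpolation=cv2.INTER_CUBIC))
E
```

```text
time_s: 12.37
eef_pos: [0.4644, -0.1316, 0.022]
eef_rot: [3.131, -0.197, -0.01]
wrist_force: [-0.2, 0.9, 0.8]
opening: 0.0286
```

View pics/s6z.png

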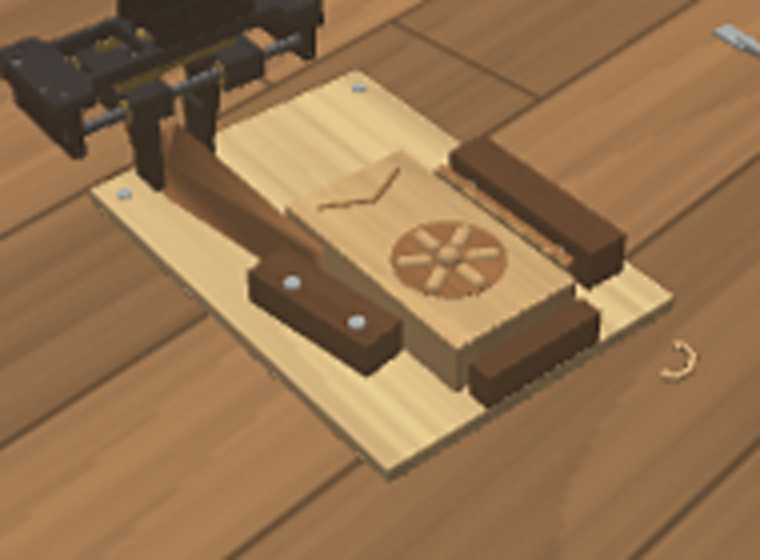

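The nose is inside the slot (crop 325,255) with no contact force. I'll lower the last millimetre, and release.

```bash
python3 -m jog '[[[0.15,-0.03,0.02,0],[0.1,0,0.02,0],[0,0,0.02,0],[0,0,0,0]]]'; python3 -m jog '[[[0,0,0,0],[0,0,0,0],[0,0,0,0],[0,0,0,0],[0,0,0,0],[0,0,0,0]]]' 0.3; python3 -m jog '[[[0,0,-0.3,0],[0,0,-0.6,0],[0,0,-0.6,0],[0,0,-0.4,0],[-0.2,0,-0.2,0],[-0.4,0,0,0],[-0.4,0,0,0],[-0.3,0,0,0],[-0.1,0,0,0],[0,0,0,0]]]' 0.3
python3 - <<'E'
from h import *
c,s=look("wrist","w7"); print(s["eef_pos"],s["eef_rot"],s["opening"],s["wrist_force"])
c,s=look("scene","s7"); cv2.imwrite("pics/s7z.png",cv2.resize(c["img"][170:310,220:410,::-1],None,fx=4,fy=4,interpolation=cv2.INTER_CUBIC))
E
```

```text
time_s: 12.75
eef_pos: [0.4715, -0.1317, 0.0213]
eef_rot: [3.13, -0.197, -0.009]
wrist_force: [-1.3, 0.7, -0.3]
opening: 0.0285
time_s: 13.25
eef_pos: [0.4713, -0.1319, 0.0209]
eef_rot: [3.13, -0.197, -0.01]
wrist_force: [0.0, 0.2, 0.3]
opening: 0.0578
time_s: 14.08
eef_pos: [0.431, -0.1264, 0.0759]
eef_rot: [3.131, -0.197, -0.015]
wrist_force: [-0.3, 0.5, 0.1]
opening: 0.0611
[ 0.43099987 -0.12636416  0.07592463] [ 3.13064068 -0.19733034 -0.01514747] 0.061084329549383726 [-0.25953908  0.50571159  0.06647825]
```

View pics/w7.png

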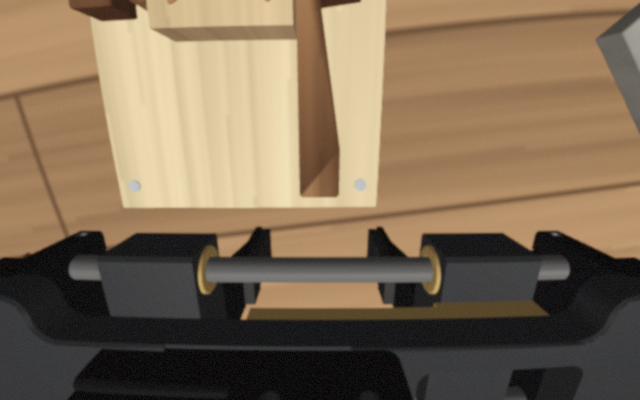

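View pics/s7z.png

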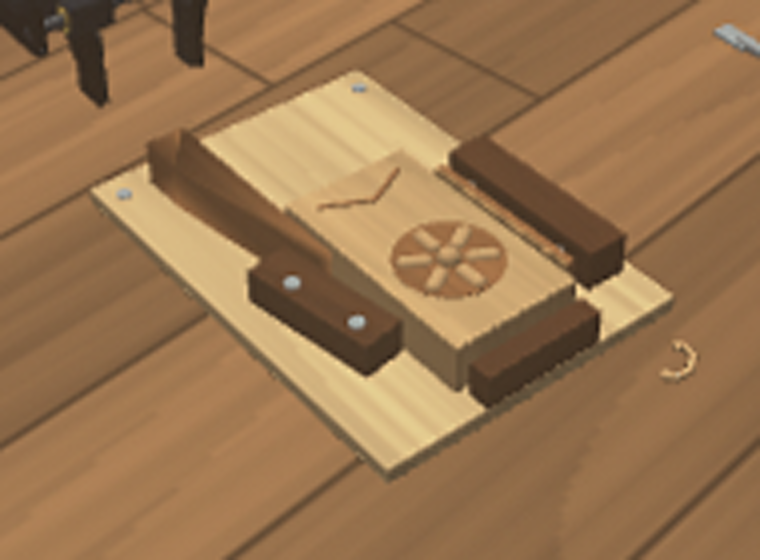

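Wedge is flat on the board, nose in the slot; its butt top edge at (301–339,195) in the wrist view.

```bash
cat >> h.py <<'E'
o=np.array([.6085,-.1024]); _a=np.radians(-7.1); X=np.array([np.cos(_a),np.sin(_a)]); Y=np.array([-X[1],X[0]])
def J(P):
    P=np.atleast_2d(P); return np.c_[(P[:,:2]-o)@X,(P[:,:2]-o)@Y]*1000
E
python3 - <<'E'
from h import *
c=pickle.load(open("pics/w7.pkl","rb")); s=c["state"]
p=J(onplane(c,[(301,195),(339,195),(298.5,50),(298,20),(339,165)],.042,s)); print(p.round(1)); print(np.degrees(np.arctan2(*(p[3]-p[0])[::-1])))
print("tcp",J(s["eef_pos"])); print(R.from_rotvec(s["eef_rot"]).as_matrix().round(4))
E
python3 -m jog '[[[-0.3,0,0,0],[-0.2,0,0,0],[0,0,0,0],[0,0,0,0],[0,0,0,0],[0,0,0,0],[0,0,0,0],[0,0,0,0]]]' 1 30
```

```text
[[-151.   -32.1]
 [-151.1  -59.7]
 [ -55.1  -32.3]
 [ -37.8  -32.3]
 [-129.2  -59.3]]
-0.0783645460806384
tcp [[-173.17703937  -45.71967711]]
[[ 0.992  -0.1255 -0.0099]
 [-0.1256 -0.9921 -0.0041]
 [-0.0093  0.0053 -0.9999]]
time_s: 14.85
eef_pos: [0.4189, -0.1244, 0.0757]
eef_rot: [3.132, -0.197, -0.015]
wrist_force: [1.0, 0.2, -0.1]
opening: 0.0156
```

```bash
python3 -m jog '[[[0,0,0.3,0],[0,0,0.5,0],[0,0,0.5,0],[0,0,0.4,0],[0,0,0.2,0],[0,0,0.1,0],[0,0,0,0]]]' 1 30
```

```text
time_s: 15.43
eef_pos: [0.419, -0.1244, 0.0217]
eef_rot: [3.133, -0.196, -0.014]
wrist_force: [0.1, -0.4, -0.2]
opening: 0.0002
```

```bash
python3 -m jog '[[[0.2,0,0,0],[0.25,0,0,0],[0.2,0,0,0],[0.1,-0.01,0,0],[0.1,-0.015,0,0],[0,0,0,0]]]'
```

```text
time_s: 15.93
eef_pos: [0.4442, -0.1271, 0.0231]
eef_rot: [3.132, -0.197, -0.009]
wrist_force: [1.4, -1.1, -0.8]
opening: 0.0006
```

```bash
python3 -m jog '[[[0.15,-0.02,0,0],[0.15,-0.02,0,0],[0.15,-0.022,0,0],[0.1,-0.015,0,0],[0,0,0,0]]]'
python3 - <<'E'
from h import *
c,s=look("scene","s8"); print(J(s["eef_pos"]),s["eef_pos"][2],s["wrist_force"]);cv2.imwrite("pics/s8z.png",cv2.resize(c["img"][170:310,220:410,::-1],None,fx=4,fy=4,interpolation=cv2.INTER_CUBIC))
E
```

```text
time_s: 16.35
eef_pos: [0.4593, -0.1269, 0.0231]
eef_rot: [3.132, -0.197, -0.01]
wrist_force: [-0.3, 0.3, -0.1]
opening: 0.0004
[[-145.01426617  -42.73188325]] 0.02311016587558039 [-0.27190108  0.29786593 -0.09852897]
```

View pics/s8z.png

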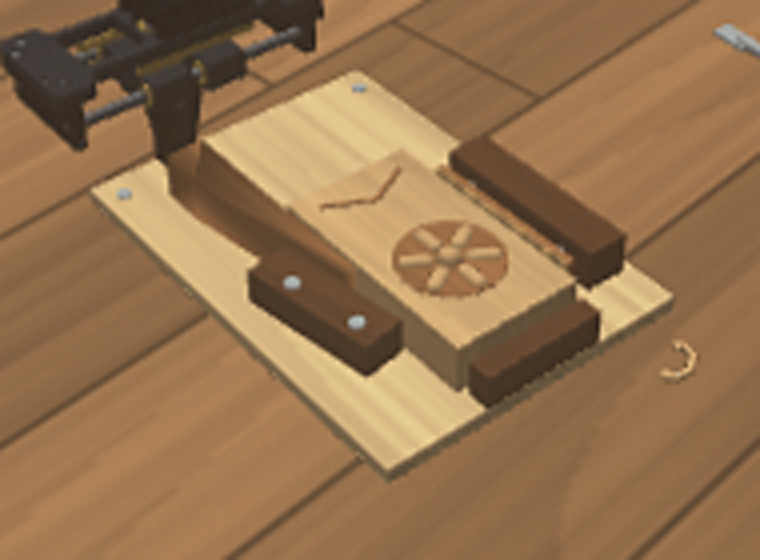

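```bash
python3 -m jog '[[[0.1,-0.015,0,0],[0.1,-0.015,0,0],[0.1,-0.015,0,0]]]'; python3 -m jog '[[[0.1,-0.015,0,0],[0.1,-0.015,0,0]]]'
```

```text
time_s: 16.65
eef_pos: [0.4664, -0.1268, 0.0229]
eef_rot: [3.131, -0.197, -0.012]
wrist_force: [-0.7, 0.2, 0.3]
opening: 0.0002
time_s: 16.82
eef_pos: [0.4719, -0.1267, 0.0228]
eef_rot: [3.131, -0.197, -0.012]
wrist_force: [0.2, -0.6, 1.3]
opening: 0.0004
```

```bash
python3 -m jog '[[[0.1,-0.015,0,0],[0.1,-0.015,0,0]]]'; python3 -m jog '[[[0.1,-0.015,0,0],[0.1,-0.015,0,0]]]';  python3 -m jog '[[[0.1,-0.015,0,0]]]'
python3 - <<'E'
from h import *
c,s=look("scene","s9"); print(J(s["eef_pos"]),s["eef_pos"][2],s["wrist_force"]);cv2.imwrite("pics/s9z.png",cv2.resize(c["img"][170:310,220:410,::-1],None,fx=4,fy=4,interpolation=cv2.INTER_CUBIC))
E
```

```text
time_s: 16.98
eef_pos: [0.4775, -0.1265, 0.0227]
eef_rot: [3.131, -0.197, -0.012]
wrist_force: [-0.2, 0.1, 0.3]
opening: 0.0003
time_s: 17.15
eef_pos: [0.4831, -0.1264, 0.0227]
eef_rot: [3.131, -0.197, -0.012]
wrist_force: [-1.0, 0.0, -0.0]
opening: 0.0004
time_s: 17.23
eef_pos: [0.486, -0.1263, 0.0227]
eef_rot: [3.131, -0.197, -0.012]
wrist_force: [-1.0, -0.4, 0.6]
opening: 0.0004
[[-118.64018678  -38.90438709]] 0.022664797300036805 [-0.99654602 -0.4159326   0.62463383]
```

View pics/s9z.png

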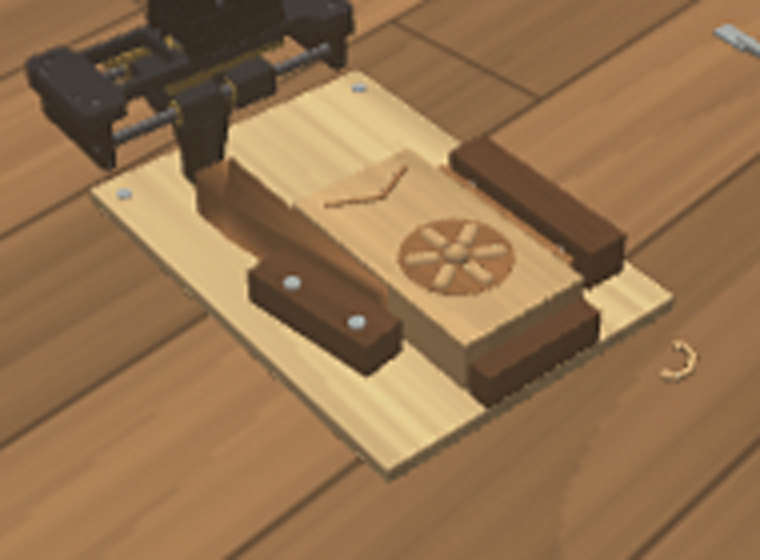

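Wedge nose ~50 mm in; blank has slid toward the cork (gap at crop (500,215) nearly closed), force still light. Continuing in single small rows.

```bash
for i in 1; do python3 -m jog '[[[0.06,-0.009,0,0],[0.06,-0.009,0,0]]]' | grep -E "pos|force"; done; python3 -m jog '[[[0.06,-0.009,0,0],[0.06,-0.009,0,0]]]' | grep -E "pos|force"
```

```text
eef_pos: [0.4897, -0.1262, 0.0226]
wrist_force: [-1.0, 0.5, 0.2]
eef_pos: [0.4929, -0.1261, 0.0226]
wrist_force: [-1.3, 0.6, 1.4]
```

```bash
python3 -m jog '[[[0.06,-0.009,0,0],[0.06,-0.009,0,0]]]' | grep -E "pos|force"
```

```text
eef_pos: [0.4962, -0.126, 0.0225]
wrist_force: [-0.2, -0.8, 1.1]
```

```bash
python3 -m jog '[[[0.06,-0.009,0,0],[0.06,-0.009,0,0]]]' | grep -E "pos|force"
```

```text
eef_pos: [0.4995, -0.1259, 0.0225]
wrist_force: [-1.6, -0.6, 1.2]
```

```bash
python3 -m jog '[[[0.06,-0.009,0,0],[0.06,-0.009,0,0]]]' | grep -E "pos|force"
```

```text
eef_pos: [0.5029, -0.1259, 0.0225]
wrist_force: [-1.3, -0.6, 0.1]
```

Run:
```python
from h import *
c,s=look("scene","s10"); print(J(s["eef_pos"]),s["eef_pos"][2],s["wrist_force"]);cv2.imwrite("pics/s10z.png",cv2.resize(c["img"][170:310,220:410,::-1],None,fx=4,fy=4,interpolation=cv2.INTER_CUBIC))
```

```text
[[-101.90141107  -36.34157568]] 0.022509425070475028 [-1.28605334 -0.5726739   0.11030384]
```

View pics/s10z.png

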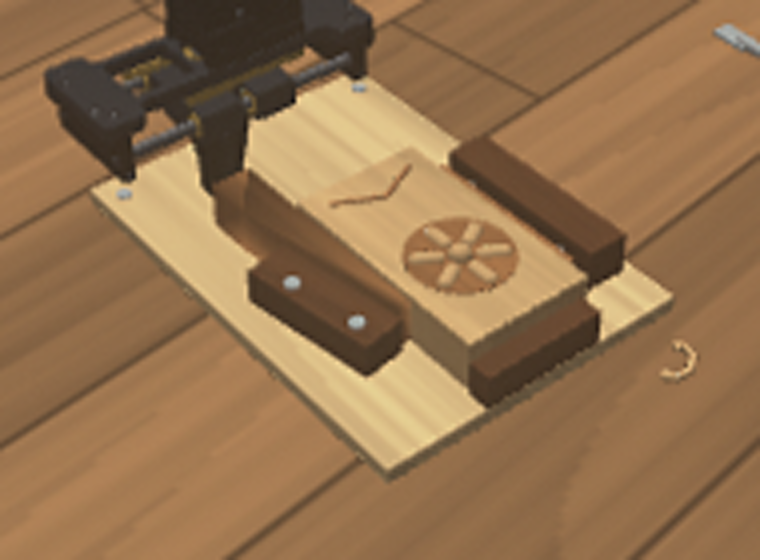

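```bash
python3 -m jog '[[[0.06,-0.009,0,0],[0.06,-0.009,0,0]]]' | grep -E "pos|force"
```

```text
eef_pos: [0.5063, -0.1258, 0.0225]
wrist_force: [-0.9, 0.6, 0.4]
```

```bash
python3 -m jog '[[[0.06,-0.009,0,0],[0.06,-0.009,0,0]]]' | grep -E "pos|force"
```

```text
eef_pos: [0.5096, -0.1257, 0.0224]
wrist_force: [-0.5, -0.5, 0.9]
```

```bash
python3 -m jog '[[[0.06,-0.009,0,0]]]' | grep -E "pos|force"
```

```text
eef_pos: [0.5113, -0.1257, 0.0224]
wrist_force: [-1.4, 0.4, 0.6]
```

```bash
python3 -m jog '[[[0.06,-0.009,0,0],[0.06,-0.009,0,0]]]' | grep -E "pos|force"
```

```text
eef_pos: [0.5144, -0.1256, 0.0223]
wrist_force: [-4.8, 0.7, 2.6]
```

```bash
python3 -m jog '[[[0.06,-0.009,0,0],[0.06,-0.009,0,0]]]' | grep -E "pos|force"
```

```text
eef_pos: [0.5158, -0.1255, 0.0217]
wrist_force: [-7.5, 1.0, 3.7]
```

```bash
python3 -m jog '[[[0.06,-0.009,0,0],[0.06,-0.009,0,0]]]' | grep -E "pos|force"
```

```text
eef_pos: [0.516, -0.1253, 0.0208]
wrist_force: [-7.4, 0.9, 3.5]
```

Run:
```python
from h import *
c,s=look("scene","s11"); print(J(s["eef_pos"]),s["eef_pos"][2],s["wrist_force"]);cv2.imwrite("pics/s11z.png",cv2.resize(c["img"][170:310,220:410,::-1],None,fx=4,fy=4,interpolation=cv2.INTER_CUBIC))
```

```text
[[-88.96605652 -34.17667227]] 0.020796715395005525 [-7.44957891  0.91035365  3.53071253]
```

View pics/s11z.png

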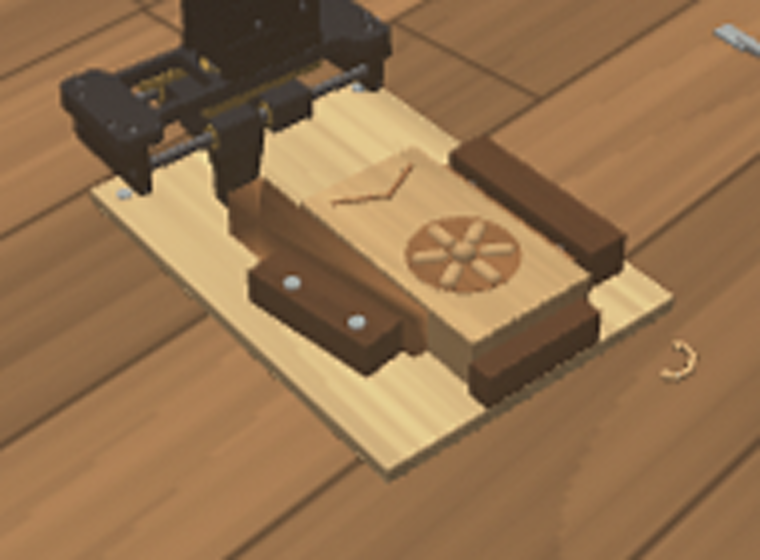

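Cork is met (force rose 1→7.5 N at nose ≈ 80 mm). The force plateau tracks the commanded offset, so I step up slowly and counter the slight sag.

```bash
python3 -m jog '[[[0.075,-0.011,-0.03,0],[0.075,-0.011,-0.03,0]]]' | grep -E "pos|force"
```

```text
eef_pos: [0.5163, -0.1253, 0.0208]
wrist_force: [-8.7, 0.8, 3.0]
```

```bash
python3 -m jog '[[[0.085,-0.012,-0.02,0]]]' | grep -E "pos|force"
```

```text
eef_pos: [0.5165, -0.1253, 0.0207]
wrist_force: [-10.0, 0.7, 5.2]
```

```bash
python3 -m jog '[[[0.095,-0.014,-0.04,0]]]' | grep -E "pos|force"
```

```text
eef_pos: [0.5168, -0.1252, 0.0208]
wrist_force: [-9.2, -0.3, 0.3]
```

```bash
python3 -m jog '[[[0.1,-0.015,-0.04,0]]]' | grep -E "pos|force"
```

```text
eef_pos: [0.517, -0.1252, 0.0209]
wrist_force: [-10.6, 0.8, 2.0]
```

```bash
python3 -m jog '[[[0.11,-0.016,-0.03,0]]]' | grep -E "pos|force"
```

```text
eef_pos: [0.5173, -0.1252, 0.0207]
wrist_force: [-12.4, 0.7, 6.5]
```

```bash
python3 -m jog '[[[0.115,-0.017,-0.03,0]]]' | grep -E "pos|force"
```

```text
eef_pos: [0.5176, -0.1252, 0.0206]
wrist_force: [-12.9, 0.6, 6.8]
```

12.9 N along the push: locked. Backing off straight, then looking.

```bash
python3 -m jog '[[[-0.1,0.015,0,0],[-0.3,0.02,0,0],[-0.5,0,0,0],[-0.5,0,0,0],[-0.3,0,-0.3,0],[0,0,-0.6,0],[0,0,-0.7,0],[0,0,-0.5,0],[0,0,-0.2,0],[0,0,0,0]]]'
python3 - <<'E'
from h import *
c,s=look("wrist","w12"); print(J(s["eef_pos"]),s["eef_pos"],s["eef_rot"],s["wrist_force"])
c,s=look("scene","s12"); cv2.imwrite("pics/s12z.png",cv2.resize(c["img"][170:310,220:410,::-1],None,fx=4,fy=4,interpolation=cv2.INTER_CUBIC))
E
```

```text
time_s: 20.55
eef_pos: [0.4757, -0.1201, 0.0824]
eef_rot: [3.128, -0.201, -0.076]
wrist_force: [0.3, 0.0, 0.7]
opening: 0.0002
[[-129.56240547  -34.01585348]] [ 0.47572668 -0.12014091  0.08237416] [ 3.12825682 -0.20099952 -0.07598632] [0.30479469 0.04550215 0.69300225]
```

View pics/w12.png

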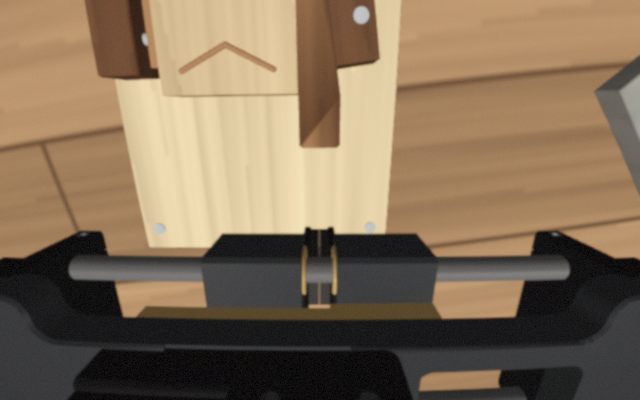

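View pics/s12z.png

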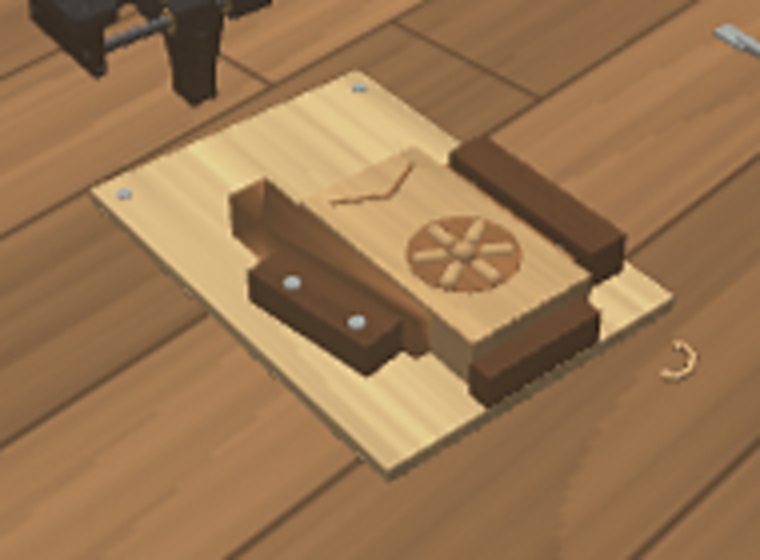

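The wedge sits flat in the slot with the blank against the cork; butt at (301–339,146) in wrist view, nose showing past the cleat. Checking position and square.

Run:
```python
from h import *
c=pickle.load(open("pics/w12.pkl","rb")); s=c["state"]
p=J(onplane(c,[(301,146),(339,146),(299,20)],.042,s)); print("wedge",p.round(1),np.degrees(np.arctan2(*(p[2]-p[0])[::-1])))
p=J(onplane(c,[(163,95),(297,94),(159,20)],.046,s)); print("blank",p.round(1),np.degrees(np.arctan2(*(p[0]-p[1])[::-1]))-90,np.degrees(np.arctan2(*(p[2]-p[0])[::-1])))
p=J(onplane(c,[(149,247),(386,247)],.012,s)); print("board",p.round(1))
sc=pickle.load(open("pics/s12.pkl","rb"))
px=lambda L:[(220+x/4-.375,170+y/4-.375) for x,y in L]
p=J(onplane(sc,px([(298,203),(412,149),(588,278),(472,345)]),.046)); print("blank scene",p.round(1)); print([np.degrees(np.arctan2(*(p[i]-p[j])[::-1])) for i,j in((2,1),(3,0))])
s0=pickle.load(open("pics/s5.pkl","rb")); P=cloud(sc); 
for u,v in ((285,218),(330,240),(320,215)): print(P[v,u].round(4))
```

```text
wedge [[-74.2 -21.1]
 [-74.3 -48. ]
 [  4.8 -21.6]] -0.3416878533197062
blank [[-38.9  69.6]
 [-39.6 -19.5]
 [  5.7  65.4]] -0.4911150111348377 -5.372210510872571
board [[-169.7  124.5]
 [-170.8  -95.4]]
blank scene [[-35.9 -22.7]
 [-34.9  65.4]
 [123.2  66.3]
 [123.3 -21.4]]
[np.float64(0.33184461155122097), np.float64(0.4463225119837446)]
[ 0.5428 -0.1258  0.0413]
[ 0.6791 -0.1105  0.0438]
[ 0.5985 -0.0599  0.044 ]
```

Run:
```python
from h import *
from bench import arm
a=pickle.load(open("pics/scene0.pkl","rb"))["img"].astype(int);b=pickle.load(open("pics/s12.pkl","rb"))["img"].astype(int)
d=abs(a-b).sum(2)
for n,(x0,y0,x1,y1) in dict(gouge=(405,178,470,222),glue=(410,118,434,168),stone=(125,262,208,302)).items(): print(n,d[y0:y1,x0:x1].max(),d[y0:y1,x0:x1].mean().round(2))
arm.sign_off(); print(arm.sense()["time_s"])
```

```text
gouge 20 10.89
glue 18 11.28
stone 21 11.43
the job is handed in; nothing more can be done
the job is handed in; nothing more can be done
```

The wedge is locked in the slot and the blank is pressed against the sprung jaw. I handed the job in at about 20.6 s of the 72 s allowed.

- **What I did:** I laid the wedge flat on the board with its thin end in the mouth and let go. I then pushed its butt along the cleat's face with the closed fingers. The push stayed at about 1 N until the blank met the cork, then rose over roughly 5 mm of travel. I stopped at 12.9 N and backed off.
- **Final position:** The nose is roughly 81 to 86 mm along the jig's x axis, about 100 to 106 mm past the mouth. My two measurements, from the finger position and from the wrist camera, differ by a few millimetres. The wedge lies within 0.4° of the jig's line and its top is about 29 mm above the board, so it lies flat. In the last scene picture the gouge, the glue bottle and the whetstone show no change beyond image noise.
- **The squeeze was not measured:** From the travel and the jaw's stiffness I put it at about 15 N, between the 8 N needed and the 32 N that bruises. I did not push again to confirm it.
- **What went wrong:**
  - The first grip missed because I lifted before the fingers had closed; I measured again and regripped.
  - On the second approach the fingertips pressed the bench with about 20 N.
  - During the final push the fingers also dragged down on the butt with up to 6.8 N.
- **A check that disagreed:** One measurement of the blank's angle, from its left edge in the wrist view, gave -5.4°. The blank's end edge in that view and both its long edges in the scene view gave under 0.5°, so I took the blank as square.

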